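# Hold the spring gate down and push the pin-tin rack through the chute

## Robot

A 7-joint arm with a two-finger parallel gripper is mounted at the origin on the work surface. World frame = base frame: x ahead of the robot, y to its left, z up, the work surface at z = 0. Lengths are in m, angles in rad, forces in N, time in s.
With the tool pointing down it reaches from about 0.4 to 0.85 m from the base axis. Payload 10.4 kg.
Tool frame: the origin (TCP) lies midway between the tips of the shut fingers; the grasp point (between the pads) lies 19 mm behind it (arm.grasp_offset is the distance from the TCP to the grasp point, in m); z points along the fingers, y is the direction in which the jaws open and shut (so a half turn about z gives the same grasp; the last joint's range is limited). The gripper opens to 87 mm and grips with 3 to 60 N. Pads are 19 mm wide; open, the fingers measure 117 mm over their backs; the gripper's body (75 mm by 190 mm) begins 51 mm behind the grasp point.
Start: joints at [1.14, 0.332, -0.065, 1.46, 0.022, 1.35, -0.088], TCP at [0.248, -0.574, 0.223] pointing down, gripper open.
Joint ranges: [-2.6, 2.6], [-0.5, 2.12], [-1.47, 1.34], [0.16, 2.42], [-1.27, 4.41], [0.06, 2.06], [-2.6, 2.6]. Speed limits (rad/s): [2.22, 2.22, 2.79, 2.79, 3.14, 3.14, 3.14].

## Interface

Orientations are given as a rotation vector (axis times angle).
In Python, from rig import read_state, grab_frame, get_calibration, arm gives the robot as it stands. The module is installed in compiled form; this text tells all that it offers.
- The arm moves only by the tool step_arm, never from a script. Its argument "commands" is a list of rows, each an object with "linear": the shift along the tool's x, y, z in m, a list of three; "angular": the turn, a rotation vector about the tool's x, y, z in rad, a list of three. In form: [{"linear": [dx, dy, dz], "angular": [rx, ry, rz]}, ...]. A call has 1 to 12 rows; each row shifts and turns the commanded pose from where the row before left it, along the tool's axes as they then stand; what a row does not reach is not made up. A row lasts 1/8 s, in which the tool goes at most 62.5 mm and 10.7 degrees, less where a joint would pass 70% of its speed; a pose out of reach is approached as far as the arm can. A call is refused whole if a number of a shift passes 0.0625 or a number of a turn 0.188, either way. A call with a gripper value outside its range is refused whole. "fingers" is the finger opening in m, from 0 to 0.087, set as the call begins (left out, the last holds). The fingers move at their own pace and stop on an object; "grip_force" is the grip in N (left out, the last holds). Time passes only in rows, so rows that do not move let the fingers close. It gives the time, the measured TCP pose, the force and the opening at its end, in the units of the state.
- read_state(): the state, without advancing time (a new reading comes with each control period).
- grab_frame(name): name is "side" or "top" or "wrist"; returns the picture (400x640x3 uint8, red, green, blue); there is no depth.
- get_calibration(name): a dict with "fx", "fy", "cx", "cy" (pixels), "T" (4x4, takes a point from camera to world coordinates). Camera axes: x right, y down, z forward; pixel columns grow to the right and rows downward; lengths in m; the calibration is good to about 2 mm. A picture is of the moment at which its call begins: read the wrist's pose just before it. get_calibration takes no time and is no camera call; for the wrist camera it gives the pose at the moment of the call.
- arm.hand_in(): hands the job in, once; it reports no verdict.
The state is a dict: "clock": time; "qpos": joint angles; "joint_vel": joint speeds; "joint_torque": joint torques, N m; "ee_pos": TCP position; "eef_rot": TCP orientation; "contact_force": force on the tool from outside, world axes, zero at the start; "moment": the same for the moment, N m; "opening": finger opening in m.
Only numpy, scipy, OpenCV 4.12 (cv2) and the standard library are available. Lean on these libraries where they do the work, as an engineer would, in place of code of your own. Each camera call takes 0.05 s, during which the arm holds its last target. There are 200 camera calls.

## Task

Put one fingertip on the long wooden press rail beside the chute and hold it down so that the spring gate folds into the chute floor; with the rail held down all the way, push the rack of pin tins along the chute with another fingertip until the whole rack has passed the gate, then let go so that the gate springs up behind it. The rack is only pushed, never lifted or carried, nor driven against the raised gate, and the jar, dish and hat-crown block around the chute are left alone.

Things in the scene. Friction and masses are not known exactly. Their poses are not given: they have to be found in the camera images.
- chute: Fixed raised plywood chute, open on top. Origin on the table below the gate, midway between the walls. y = the way the rack is pushed (loading end y = -232 mm, end stop's face y = +170), x = across, to the press-rail side, z up. Floor top 50 mm above the table. Aluminium side walls at x = -42 to -37 and +37 to +42 mm, tops 68 mm above the table.
- flap (a point): Top edge of the gate flap at mid-chute: a steel flap 6 mm thick across the chute at chute y = 0 (x = -30 to +32 mm), in a 10 mm slot in the floor. Its hinge runs along y at x = -42 mm, 42 mm above the table, so the rack cannot push it open. Raised, it slopes up to 10 mm above the floor at the rail side. Held down, it leaves the floor free for rack and fingertip to cross.
- gate (a joint): Gate hinge angle in rad: 0 = gate fully up (its spring holds it there), growing as the press rail is pushed down, to a stop at 0.32. From 0.14 on the flap is wholly below the chute floor and the rack passes over it. It springs back up when let go.
- rail_mid (a point): Middle of the top face of the press rail: a wooden bar 275 mm long (chute y = -215 to +60 mm), 30 mm wide, 10 mm thick, fixed to the gate. Gate up: top 90 mm above the table, centre line at chute x = +61 mm. Pushed down anywhere, the whole rail sinks, 10 mm per 0.1 rad, tilting and moving up to 10 mm outward. It takes 2 to 7 N; a fingertip may slide along it.
- rail_start (a point): Loading end of the press rail, centre of its top face. A fingertip pressing the rail at chute x = +60 to +70 mm with its end between 62 and 74 mm above the table holds the gate open wherever it is along the rail; the other fingertip, at the same height inside the chute, then meets the rack's rear end wall.
- rack: Loose wooden rack with six round pin tins fixed in it, 0.25 to 0.5 kg. 110 mm long (y, the way it is pushed), 70 mm wide (x); flat end walls 40 mm high, tin lids to 47 mm. Origin at the centre of its underside; ends at y = -55 and +55 mm. Two foot bars across its ends (20 mm thick, 12 mm high), hollow between: the gate springs into the hollow if let go too soon. 2 mm play at each side.
- jar: Small amber glass jar with a steel cap, 52 mm across, 75 mm high, standing on the table beside the chute; origin at the centre of its underside. To be left alone.
- dish: Round black pin dish, 92 mm across, 34 mm high, on the table beside the chute; origin at the centre of its underside. To be left alone.
- crown_block: Small domed dark wooden hat-crown block, 72 mm across, 64 mm high, on the table beside the chute; origin at the centre of its underside. To be left alone.
There are look-alikes about, which are no part of the job. Of the things that look like the rack, the smaller one is meant.

How it is judged:
By the outcome, as a careful person would: the job done as asked, in the order asked, and still so for the second after the job is handed in, with the robot touching nothing.
It also fails if it takes over 43 s, if anything falls off the work surface, if the arm or the gripper's body presses on something with over 40 N, if the wrist force passes 120 N, or if a joint passes its speed limit or range.

## Working session

There is one attempt and no reset: what is moved stays moved. The work goes in short steps, Python scripts to look and compute and a tool call to move; the robot and the scene stay as the last step left them, time stands still between calls to the robot, and variables do not carry over. Pictures are saved under pics/ and viewed, about 8 in all and at most 12, crops included, and the job is handed in when it is done.

Besides the shell and the picture viewer there is one more tool, called after "Emit:" as name([rows], argument=value, ...), one row to a line, values as JSON. step_arm: Moves the arm, as the interface text tells. Its arguments: {"type":"object","properties":{"commands":{"type":"array","items":{"type":"object","properties":{"linear":{"type":"array","items":{"type":"number"}},"angular":{"type":"array","items":{"type":"number"}}}}},"fingers":{"type":"number"},"grip_force":{"type":"number"}},"required":["commands"]}

```bash
mkdir -p pics; python3 - <<'E'
from rig import read_state, grab_frame, get_calibration, arm
import cv2,numpy as np
np.set_printoptions(precision=4,suppress=True)
for n in ("side","top"):
    f=grab_frame(n); cv2.imwrite(f"pics/{n}0.png",f[:,:,::-1]); c=get_calibration(n); print(n,c["fx"],c["fy"],c["cx"],c["cy"]);print(c["T"])
s=read_state();print(s)
E
```

```text
side 466.425542198684 466.425542198684 310.1349397403308 209.42266531635823
[[ 0.9972 -0.0389  0.0645  0.5048]
 [-0.0753 -0.4943  0.866  -0.8883]
 [-0.0018 -0.8684 -0.4959  0.6428]
 [ 0.      0.      0.      1.    ]]
top 375.30802331343887 375.30802331343887 322.7849823828381 196.04586323241125
[[-0.0284 -0.996   0.0844  0.4765]
 [-0.9994  0.0268 -0.0207  0.0628]
 [ 0.0184 -0.085  -0.9962  0.7871]
 [ 0.      0.      0.      1.    ]]
{'clock': 0.1, 'qpos': array([ 1.1404,  0.3328, -0.0647,  1.4608,  0.0216,  1.3499, -0.0885]), 'joint_vel': array([-0.0008, -0.0028, -0.0001, -0.0027, -0.0006, -0.0013, -0.0004]), 'joint_torque': array([  0.0009, -62.4546,   0.0241, -39.0719,  -0.0615,   0.0366,
         0.0001]), 'ee_pos': array([ 0.2477, -0.5734,  0.2219]), 'eef_rot': array([-3.0753, -0.636 ,  0.0005]), 'contact_force': array([-0.1639, -0.4367, -0.1569]), 'moment': array([-0.0529, -0.0511, -0.0039]), 'opening': 0.08671930748063462}
```

View pics/top0.png

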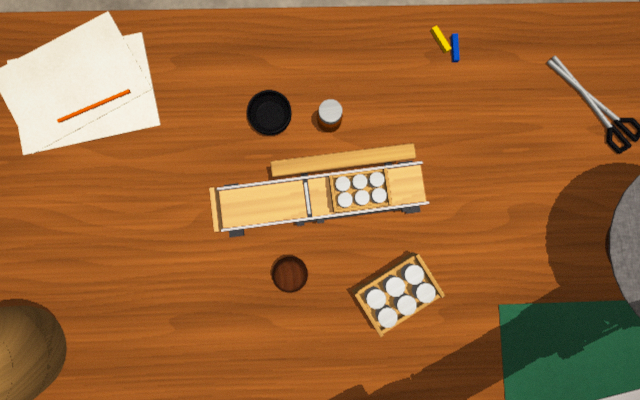

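View pics/side0.png

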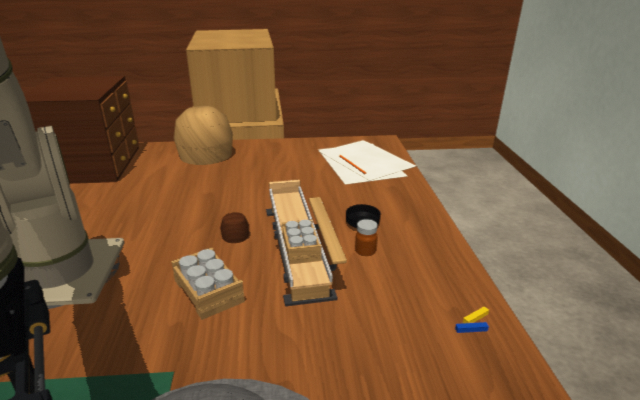

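```bash
cat > h.py <<'E'
import numpy as np,cv2
from rig import *
np.set_printoptions(precision=4,suppress=True)
def ray(c,px,z):
    T=c["T"];d=T[:3,:3]@np.array([(px[0]-c["cx"])/c["fx"],(px[1]-c["cy"])/c["fy"],1.]);o=T[:3,3]
    return o+d*(z-o[2])/d[2]
def proj(c,p):
    q=np.linalg.inv(c["T"])@np.r_[p,1.]
    return np.array([q[0]/q[2]*c["fx"]+c["cx"],q[1]/q[2]*c["fy"]+c["cy"]])
E
python3 - <<'E'
import cv2
f=cv2.imread("pics/top0.png")[140:245,202:437]
cv2.imwrite("pics/crop1.png",cv2.resize(f,None,fx=3.4,fy=3.4,interpolation=cv2.INTER_CUBIC))
E
```

```text
(no output)
```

View pics/crop1.png

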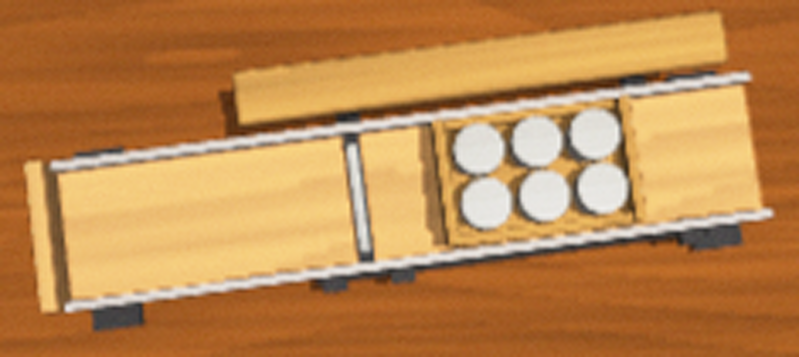

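```bash
python3 - <<'E'
from h import *
c=get_calibration("top")
R=lambda x,y,z:ray(c,(x/3.4+202-.3,y/3.4+140-.3),z)
a,b=R(52,165,.068),R(748,77,.068); e,f=R(68,307,.068),R(772,213,.068)
print("walls",a,b,e,f,np.linalg.norm((b-a)),np.linalg.norm(f-e))
L=(b+f)/2; d1=(a-b)[:2];d2=(e-f)[:2]; dr=R(237,99,.09)[:2]-R(723.5,36.5,.09)[:2]
print("ang",*(np.degrees(np.arctan2(d[1],d[0])) for d in(d1,d2,dr)),"raillen",np.linalg.norm(dr))
u=d1+d2; u/=np.linalg.norm(u); v=np.array([u[1],-u[0]])
O=L[:2]+u*.232; print("O",O,"u",u,"v",v)
def ch(p):return np.array([(p[:2]-O)@v,(p[:2]-O)@u])
for n,p in dict(a=a,b=b,e=e,f=f,gate=R(358,200,.055),gtop=R(350,140,.06),gbot=R(365,258,.052),r1=R(235,73,.09),r2=R(720,13,.09),r3=R(727,60,.09),r4=R(240,125,.09),rr1=R(626,98,.09),rr2=R(640,218,.09),rf1=R(435,122,.09),rf2=R(450,245,.09),jar=ray(c,(330,108),.075),dish=ray(c,(269,112),.03)).items(): print(n,p,ch(p)*1000)
s=read_state(); import scipy.spatial.transform as t
print(t.Rotation.from_rotvec(s["eef_rot"]).as_matrix(),get_calibration("wrist"))
E
```

```text
walls [0.5579 0.2501 0.068 ] [ 0.5981 -0.1467  0.068 ] [0.4779 0.2416 0.068 ] [ 0.5197 -0.1564  0.068 ] 0.39882355831478333 0.4001775766274463
ang 95.78349504217486 95.99862366496657 95.95557657691386 raillen 0.2721393444777472
O [0.5351 0.0792] u [-0.1026  0.9947] v [0.9947 0.1026]
a [0.5579 0.2501 0.068 ] [ 40.2269 167.6324]
b [ 0.5981 -0.1467  0.068 ] [  39.4769 -231.1905]
e [0.4779 0.2416 0.068 ] [-40.2269 167.3674]
f [ 0.5197 -0.1564  0.068 ] [ -39.4769 -232.8095]
gate [0.5345 0.0786 0.055 ] [-0.6671 -0.6226]
gtop [0.5687 0.0822 0.06  ] [33.7514 -0.5377]
gbot [0.5011 0.0754 0.052 ] [-34.143   -0.3114]
r1 [0.6037 0.1438 0.09  ] [74.9309 57.1699]
r2 [ 0.6308 -0.1264  0.09  ] [  74.109  -214.4016]
r3 [ 0.6042 -0.129   0.09  ] [  47.3778 -214.2631]
r4 [0.5748 0.1415 0.09  ] [45.8828 57.8982]
rr1 [ 0.5843 -0.0718  0.09  ] [  33.4779 -155.3116]
rr2 [ 0.5176 -0.0767  0.09  ] [ -33.3752 -153.3054]
rf1 [0.5737 0.0343 0.09  ] [ 33.7744 -48.6317]
rf2 [0.5057 0.0282 0.09  ] [-34.4868 -47.7896]
jar [0.7082 0.0291 0.075 ] [167.0188 -67.6917]
dish [0.7172 0.1528 0.03  ] [188.7027  54.4726]
[[ 0.918   0.3966 -0.0005]
 [ 0.3966 -0.918   0.0011]
 [-0.0001 -0.0012 -1.    ]] {'fx': 359.0195608677877, 'fy': 359.0195608677877, 'cx': 317.6091068893073, 'cy': 200.09921896823, 'T': array([[ 0.3971, -0.8908, -0.221 ,  0.3076],
       [-0.9178, -0.3861, -0.093 , -0.5482],
       [-0.0024,  0.2397, -0.9708,  0.384 ],
       [ 0.    ,  0.    ,  0.    ,  1.    ]])}
```

The top view shows the chute as a near-vertical strip in world terms. The gate is at pixel (307,197), the small rack ahead of it has its rear at y of about -154 mm, and the rail is on the +x side. Chute frame: origin (0.535, 0.079), pushing along azimuth 95.9°. The sizes match those given, so I'm moving over the loading end.

Emit:
step_arm([
  {"linear": [0.0416,-0.02515,0],"angular": [0,0,0]},
  {"linear": [0.0416,-0.02515,0],"angular": [0,0,0]},
  {"linear": [0.0416,-0.02515,0],"angular": [0,0,0]},
  {"linear": [0.0416,-0.02515,0],"angular": [0,0,0]},
  {"linear": [0.0416,-0.02515,0],"angular": [0,0,0]},
  {"linear": [0.0416,-0.02515,0],"angular": [0,0,0]},
  {"linear": [0.0416,-0.02515,0],"angular": [0,0,0]},
  {"linear": [0.0416,-0.02515,0],"angular": [0,0,0]},
  {"linear": [0.0416,-0.02515,0],"angular": [0,0,0]},
  {"linear": [0.0416,-0.02515,0],"angular": [0,0,0]},
  {"linear": [0.0416,-0.02515,0],"angular": [0,0,0]},
  {"linear": [0.0416,-0.02515,0],"angular": [0,0,0]},
], fingers=0.05)

```text
clock: 1.6
ee_pos: [0.587, -0.0975, 0.2223]
eef_rot: [3.077, 0.636, -0.001]
contact_force: [1.0, -0.7, 0.3]
opening: 0.05
```

Emit:
step_arm([
  {"linear": [0,0,0],"angular": [0,0,-0.158]},
  {"linear": [0,0,0],"angular": [0,0,-0.158]},
  {"linear": [0,0,0],"angular": [0,0,-0.158]},
  {"linear": [0,0,0],"angular": [0,0,-0.158]},
  {"linear": [0,0,0],"angular": [0,0,-0.158]},
  {"linear": [0,0,0],"angular": [0,0,-0.158]},
  {"linear": [0,0,0],"angular": [0,0,-0.158]},
  {"linear": [0,0,0],"angular": [0,0,-0.158]},
  {"linear": [0,0,0],"angular": [0,0,0]},
  {"linear": [0,0,0],"angular": [0,0,0]},
])

```text
clock: 2.85
ee_pos: [0.5864, -0.0988, 0.2224]
eef_rot: [-2.11, -2.327, 0.0]
contact_force: [0.2, 0.0, 1.2]
opening: 0.0498
```

```bash
cat > st.py <<'E'
from h import *
from scipy.spatial.transform import Rotation as Ro
O=np.array([.5351,.0792]);u=np.array([-.1026,.9947]);v=np.array([.9947,.1026])
def st():
    s=read_state();R=Ro.from_rotvec(s["eef_rot"]).as_matrix();p=s["ee_pos"]
    print("t",s["clock"],"pos",p,"open",s["opening"],"F",s["contact_force"]);print("chute x,y mm",(p[:2]-O)@v*1000,(p[:2]-O)@u*1000)
    V=np.r_[v,0];U=np.r_[u,0]
    print("tool cols: x.u",R[:,0]@U,"x.v",R[:,0]@V,"y.v",R[:,1]@V,"z",R[:,2],"q",s["qpos"]);return s
E
python3 - <<'E'
from st import *
st();f=grab_frame("wrist");cv2.imwrite("pics/w1.png",f[:,:,::-1])
E
```

```text
t 2.85 pos [ 0.5864 -0.0988  0.2224] open 0.04975439742678784 F [0.187  0.0215 1.1788]
chute x,y mm 32.73681198896709 -182.2749628392532
tool cols: x.u 0.9999631699174221 x.v 0.005338983209967748 y.v 0.9999631370664556 z [-0.0003  0.     -1.    ] q [ 0.5854  0.3271 -0.6165  1.5193  0.1912  1.3563  0.0505]
```

View pics/w1.png

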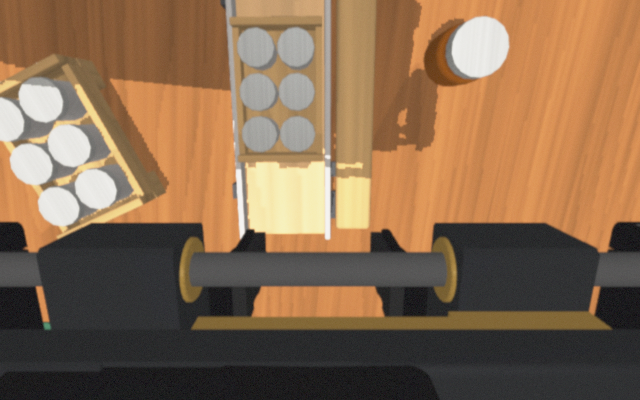

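The wrist view shows the rack's rear wall at row 157 (columns 238-323), the rail's end at (353,228) and the fingers at columns 250 and 385. I'll check these against the first estimate.

```bash
python3 - <<'E'
from st import *
c=get_calibration("wrist")
for n,px,z in (("rackrearL",(238,160),.09),("rackrearR",(326,160),.09),("railend L",(337,228),.09),("railend R",(370,228),.09),("rail far L",(337,20),.09),("rail far R",(376,20),.09),("wallL end",(241,237),.068),("wallR end",(327.5,237),.068)):
    p=ray(c,px,z);print(n,p,(p[:2]-O)@v*1000,(p[:2]-O)@u*1000)
p=read_state()["ee_pos"]
for k in(-1,1):print(proj(c,p+np.r_[v*k*.0325,0]))
E
```

```text
rackrearL [ 0.5185 -0.0791  0.09  ] -32.705998018286046 -155.7596564914935
rackrearR [ 0.5906 -0.072   0.09  ] 39.67784688810972 -156.05586564777485
railend L [ 0.6061 -0.1294  0.09  ] 49.237223107824825 -214.80702571467586
railend R [ 0.6344 -0.1266  0.09  ] 77.66339924263505 -214.92051761071318
rail far L [0.5878 0.0338 0.09  ] 47.802902929403245 -50.532246838000646
rail far R [0.617  0.0367 0.09  ] 77.1394969071756 -50.65755582748641
wallL end [ 0.52   -0.1541  0.068 ] -38.92748965887661 -230.5133694531844
wallR end [ 0.6002 -0.1461  0.068 ] 41.66978384978675 -230.83403428777476
[250.1885 250.4168]
[385.1159 249.916 ]
```

Both views agree within 2 mm. Descending so that one tip presses the rail and the other goes into the chute behind the rack.

Emit:
step_arm([
  {"linear": [0,0,0.02],"angular": [0,0,0]},
  {"linear": [0,0,0.025],"angular": [0,0,0]},
  {"linear": [0,0,0.025],"angular": [0,0,0]},
  {"linear": [0,0,0.025],"angular": [0,0,0]},
  {"linear": [0,0,0.02],"angular": [0,0,0]},
  {"linear": [0,0,0.008],"angular": [0,0,0]},
  {"linear": [0,0,0.007],"angular": [0,0,0]},
  {"linear": [0,0,0.007],"angular": [0,0,0]},
  {"linear": [0,0,0.007],"angular": [0,0,0]},
  {"linear": [0,0,0.007],"angular": [0,0,0]},
  {"linear": [0,0,0.006],"angular": [0,0,0]},
  {"linear": [0,0,0],"angular": [0,0,0]},
])

```text
clock: 4.4
ee_pos: [0.588, -0.0987, 0.0662]
eef_rot: [2.105, 2.329, 0.004]
contact_force: [4.6, 0.0, 5.9]
opening: 0.0501
```

```bash
python3 - <<'E'
from st import *
st();a=cv2.resize(grab_frame("side")[170:320,240:400],None,fx=2.5,fy=2.5,interpolation=2);b=cv2.resize(grab_frame("top")[140:245,202:437],(400,179),interpolation=2);b=cv2.copyMakeBorder(b,0,375-179,0,0,0)
w=cv2.imwrite("pics/s1.png",np.hstack([a,b])[:,:,::-1])
E
```

```text
t 4.4 pos [ 0.588  -0.0987  0.0662] open 0.05013137545145815 F [4.6437 0.0447 5.9164]
chute x,y mm 34.41739455729882 -182.34720304123923
tool cols: x.u 0.9999758818921927 x.v 0.0016982317795207105 y.v 0.9999701430689323 z [ 0.0034 -0.0001 -1.    ] q [ 0.5549  0.467  -0.581   1.6895  0.286   1.0674 -0.0144]
```

View pics/s1.png

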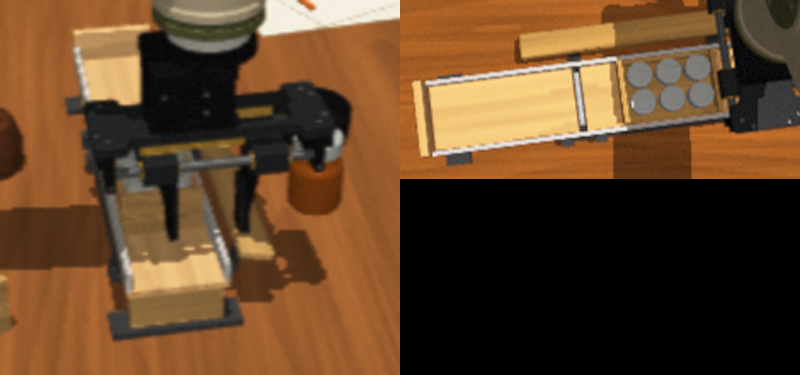

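The side view shows the right tip on the sunken, tilted rail at about crop (243,228), and the left tip in mid-chute behind the rack at (175,238). I'll press 2 mm deeper, advance to just short of the gate and check the flap.

Emit:
step_arm([
  {"linear": [0,-0.001,0.002],"angular": [0,0,0]},
  {"linear": [0.005,0,0],"angular": [0,0,0]},
  {"linear": [0.005,0,0],"angular": [0,0,0]},
  {"linear": [0.005,0,0],"angular": [0,0,0]},
  {"linear": [0.005,0,0],"angular": [0,0,0]},
  {"linear": [0.005,0,0],"angular": [0,0,0]},
  {"linear": [0.005,0,0],"angular": [0,0,0]},
  {"linear": [0.004,0,0],"angular": [0,0,0]},
  {"linear": [0,0,0],"angular": [0,0,0]},
])

```text
clock: 5.62
ee_pos: [0.582, -0.0658, 0.0637]
eef_rot: [2.107, 2.329, -0.002]
contact_force: [1.1, -3.5, 5.6]
opening: 0.0501
```

```bash
python3 - <<'E'
from st import *
st();b=cv2.resize(grab_frame("top")[140:245,202:437],None,fx=3.2,fy=2.6,interpolation=2)
a=cv2.resize(cv2.imread("pics/top0.png")[140:245,202:437,::-1],None,fx=3.2,fy=2.6,interpolation=2)
cv2.imwrite("pics/t2.png",np.vstack([a,b])[:,:,::-1])
E
```

```text
t 5.625 pos [ 0.582  -0.0658  0.0637] open 0.050070436305961884 F [ 1.0507 -3.461   5.6048]
chute x,y mm 31.739124071126604 -149.05548740640072
tool cols: x.u 0.9999736521790775 x.v 0.0024137008576982106 y.v 0.9999745001065278 z [-0.     -0.0013 -1.    ] q [ 0.5149  0.4538 -0.5937  1.7164  0.2867  1.059  -0.0734]
```

View pics/t2.png

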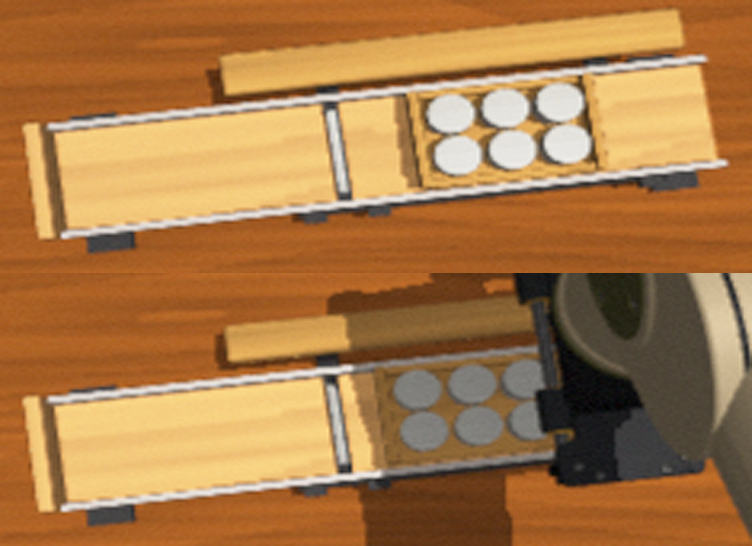

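The rack has moved and its front is just short of the gate. The flap is sunk in its slot (bottom half, about (338,425)), and the rail is held at z = 64 mm with about 6 N. Pushing on.

Emit:
step_arm([
  {"linear": [0.006,0,0],"angular": [0,0,0]},
  {"linear": [0.006,0,0],"angular": [0,0,0]},
  {"linear": [0.006,0,0],"angular": [0,0,0]},
  {"linear": [0.006,0,0],"angular": [0,0,0]},
  {"linear": [0.006,0,0],"angular": [0,0,0]},
  {"linear": [0.006,0,0],"angular": [0,0,0]},
  {"linear": [0.006,0,0],"angular": [0,0,0]},
  {"linear": [0.006,0,0],"angular": [0,0,0]},
  {"linear": [0.006,0,0],"angular": [0,0,0]},
  {"linear": [0.006,0,0],"angular": [0,0,0]},
])

```text
clock: 6.92
ee_pos: [0.576, -0.0068, 0.0636]
eef_rot: [2.107, 2.328, -0.003]
contact_force: [1.4, -5.8, 6.2]
opening: 0.0501
```

```bash
python3 - <<'E'
from st import *
st()
E
```

```text
t 6.925 pos [ 0.576  -0.0068  0.0636] open 0.05011389800257657 F [ 1.4402 -5.7614  6.1567]
chute x,y mm 31.814902815113616 -89.76799994340932
tool cols: x.u 0.999970300397845 x.v 0.003125391179621342 y.v 0.9999724878743123 z [-0.0001 -0.0021 -1.    ] q [ 0.4367  0.4395 -0.6168  1.7413  0.2897  1.0529 -0.1808]
```

Running true: z is 63.6 mm and the rail tip is at x of about 64 mm. 110 mm left.

Emit:
step_arm([
  {"linear": [0.006,0,0],"angular": [0,0,0]},
  {"linear": [0.006,0,0],"angular": [0,0,0]},
  {"linear": [0.006,0,0],"angular": [0,0,0]},
  {"linear": [0.006,0,0],"angular": [0,0,0]},
  {"linear": [0.006,0,0],"angular": [0,0,0]},
  {"linear": [0.006,0,0],"angular": [0,0,0]},
  {"linear": [0.006,0,0],"angular": [0,0,0]},
  {"linear": [0.006,0,0],"angular": [0,0,0]},
  {"linear": [0.006,0,0],"angular": [0,0,0]},
  {"linear": [0.006,0,0],"angular": [0,0,0]},
])

```text
clock: 8.18
ee_pos: [0.57, 0.0528, 0.0636]
eef_rot: [2.107, 2.328, -0.003]
contact_force: [-0.0, -6.8, 6.4]
opening: 0.0501
```

Emit:
step_arm([
  {"linear": [0.006,0,0],"angular": [0,0,0]},
  {"linear": [0.006,0,0],"angular": [0,0,0]},
  {"linear": [0.006,0,0],"angular": [0,0,0]},
  {"linear": [0.006,0,0],"angular": [0,0,0]},
  {"linear": [0.006,0,0],"angular": [0,0,0]},
  {"linear": [0.006,0,0],"angular": [0,0,0]},
  {"linear": [0.006,0,0],"angular": [0,0,0]},
  {"linear": [0.005,0,0],"angular": [0,0,0]},
  {"linear": [0.004,0,0],"angular": [0,0,0]},
  {"linear": [0,0,0],"angular": [0,0,0]},
])

```text
clock: 9.43
ee_pos: [0.5648, 0.1042, 0.0635]
eef_rot: [2.107, 2.329, -0.002]
contact_force: [1.5, -3.2, 5.8]
opening: 0.0502
```

```bash
python3 - <<'E'
from st import *
st();b=cv2.resize(grab_frame("top")[140:245,202:437],None,fx=2.6,fy=2.6,interpolation=2)
a=cv2.resize(grab_frame("side")[170:320,200:400],(611,300),interpolation=2)
cv2.imwrite("pics/t3.png",np.vstack([a,b])[:,:,::-1])
E
```

```text
t 9.425 pos [0.5648 0.1042 0.0635] open 0.050178339170090895 F [ 1.5122 -3.2372  5.769 ]
chute x,y mm 32.083021572660776 21.796301180181064
tool cols: x.u 0.9999732577601095 x.v 0.002399697550944846 y.v 0.99997448919389 z [-0.0002 -0.0016 -1.    ] q [ 0.2721  0.4456 -0.6534  1.744   0.3074  1.0566 -0.3871]
```

View pics/t3.png

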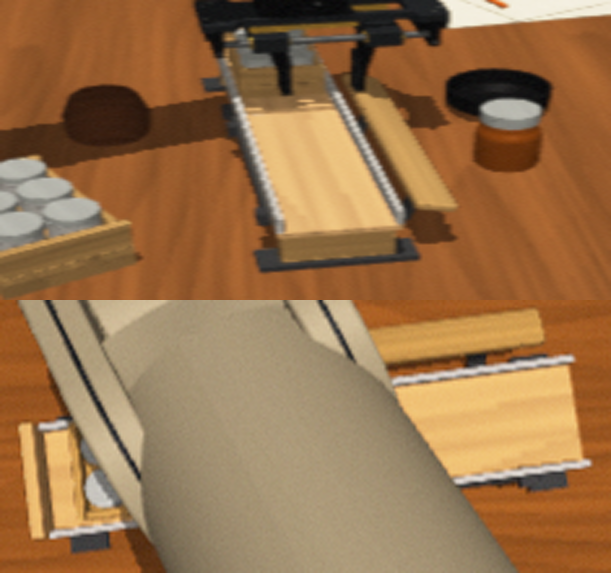

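The rack's front wall is now about 30 mm from the end stop (top view, about (85,515)). That puts its rear at y of about +31, past the gate, with the rail still down. I'll back the tip off the rack by 3 mm, then lift.

Emit:
step_arm([
  {"linear": [-0.003,0,0],"angular": [0,0,0]},
  {"linear": [0,0,0],"angular": [0,0,0]},
  {"linear": [0,0,-0.008],"angular": [0,0,0]},
  {"linear": [0,0,-0.008],"angular": [0,0,0]},
  {"linear": [0,0,-0.008],"angular": [0,0,0]},
  {"linear": [0,0,-0.01],"angular": [0,0,0]},
  {"linear": [0,0,-0.02],"angular": [0,0,0]},
  {"linear": [0,0,-0.03],"angular": [0,0,0]},
  {"linear": [0,0,-0.03],"angular": [0,0,0]},
  {"linear": [0,0,-0.03],"angular": [0,0,0]},
  {"linear": [0,0,-0.01],"angular": [0,0,0]},
  {"linear": [0,0,0],"angular": [0,0,0]},
])

```text
clock: 11.02
ee_pos: [0.5653, 0.1021, 0.218]
eef_rot: [2.106, 2.33, 0.001]
contact_force: [0.4, 0.8, -0.8]
opening: 0.0503
```

Emit:
step_arm([
  {"linear": [-0.04,0,0],"angular": [0,0,0]},
  {"linear": [-0.04,0,0],"angular": [0,0,0]},
  {"linear": [-0.04,0,0],"angular": [0,0,0]},
  {"linear": [-0.04,0,0],"angular": [0,0,0]},
  {"linear": [-0.04,0,0],"angular": [0,0,0]},
  {"linear": [-0.04,0,0],"angular": [0,0,0]},
  {"linear": [-0.04,0,0],"angular": [0,0,0]},
  {"linear": [-0.03,0,0],"angular": [0,0,0]},
  {"linear": [0,0,0],"angular": [0,0,0]},
  {"linear": [0,0,0],"angular": [0,0,0]},
])

```text
clock: 12.28
ee_pos: [0.5961, -0.2052, 0.2165]
eef_rot: [-2.104, -2.33, 0.0]
contact_force: [-0.7, 0.6, 0.6]
opening: 0.0496
```

```bash
python3 - <<'E'
from st import *
st();b=cv2.resize(grab_frame("top")[90:300,202:437],None,fx=2.8,fy=2.8,interpolation=2)
cv2.imwrite("pics/t4.png",b[:,:,::-1])
E
```

```text
t 12.275 pos [ 0.5961 -0.2052  0.2165] open 0.04959106260671134 F [-0.67    0.6344  0.5687]
chute x,y mm 31.461182133329892 -289.10409985830637
tool cols: x.u 0.9999761360401508 x.v 0.0008884430286408842 y.v 0.9999762262472186 z [-0.0014  0.0012 -1.    ] q [ 0.6636  0.3989 -0.5361  1.4297  0.2029  1.3699  0.2232]
```

View pics/t4.png

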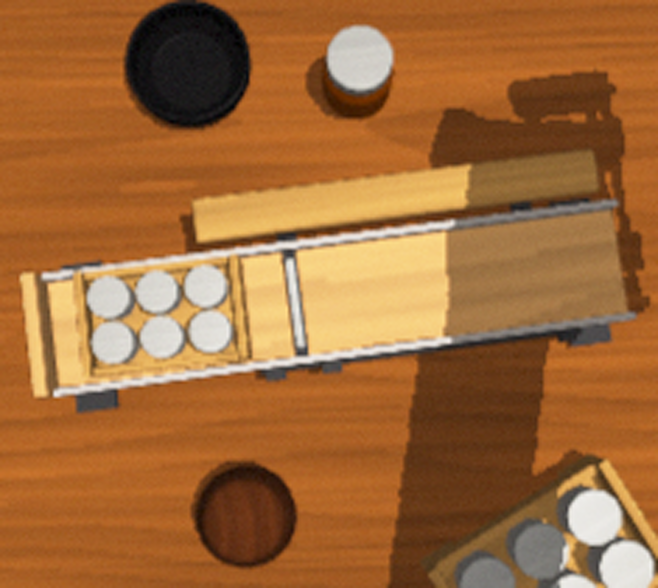

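The rack (columns 78-245) sits wholly past the gate (about (295,300)), with the rear clear by about 30 mm. The rail and flap are up again, and the jar, dish and block haven't moved. Handing in.

```bash
python3 -c "
from rig import arm;arm.hand_in()"
```

```text
the job is handed in; nothing more can be done
```

The rack is past the gate, the gate has sprung up behind it, and the job is handed in at about 12.3 s of the 43 s allowed.

- **Press and push:** With the fingers 50 mm apart, one tip held the rail down with its end at about 64 mm above the table and roughly 6 N. The other tip pushed the rack along the chute at about 48 mm/s. I then backed off 3 mm, lifted, and moved clear.
- **Last checks:** The final top view shows the rack's rear about 30 mm beyond the gate, with the rail and flap back up. The jar, dish and crown block look unmoved, and the robot is touching nothing.
- **Not measured:** I judged the gate open from the tip height and the top view, since the gate angle isn't reported.
- **Disagreements:** The two cameras agreed to about 2 mm, except for the rack's rail-side rear corner. There the wrist view read about 6 mm further across, which I put down to a rough pixel pick. No check failed.

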